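# Open the terminal compartment of the stage drive unit

### The job

Open the terminal compartment on top of the stage drive unit: press the snap tab in with a fingertip until the grey cover springs free, then push the cover along its guide rails until it is completely clear of them and lies flat on the unit's deck. Only press and push: do not lift the cover, do not push it off the unit, and leave the other things on the bench where they stand.

Things in the scene. Friction and masses are not known exactly. Their poses are not given: they have to be found in the camera images.
- unit: Stage drive unit, fixed: black housing 200 mm deep (its x), 290 mm long (its y), dark deck 70 mm above the bench (x -40 to +100 mm), sloped key panel on its -x side. Origin: centre of underside, z up. The cover's guides run along the unit's +y on the line x = +25 mm; at home the cover spans y -85 to -5 mm. Beyond it the deck is flat and free to y = +145 mm. Screw terminals lie under it.
- rail_ends (a point): Point on the deck on the guide line, at the +y ends of the two aluminium rails (unit x 25, y -23, z 70 mm). Rails: 8 mm high, 34.5 to 46 mm either side of the line, y -107 to -23; their lips hold the cover's flanges down, so it leaves only along +y. It is clear when its whole rear edge is past this point: 63 mm from home; 70 to 110 mm is comfortable and fully on the deck.
- cover: The loose moulded grey cover, about 90 g: a cap 64 mm wide (x), 80 mm long (y), 25 mm high, with a flange 8 mm wide and 3 mm thick along each side (80 mm over all). Origin: centre of the underside; its axes match the unit's when home, and it slides along +y. At home the tab's catch holds it; it cannot be forced off.
- cover_push (a point): Middle of the cover's upright rear (-y) face, 18 mm above the deck: the place to push towards +y. The face is 60 mm wide and reaches up to 25 mm above the deck, so a fingertip passing just over the tab (11 mm) meets it. 1 to 2 N slides the released cover; it stops when the push stops.
- cover_corner_a (a point): The cover's rear corner at its -x side, underside of the flange.
- cover_corner_b (a point): The cover's rear corner at its +x side, underside of the flange.
- tab_top (a point): Middle of the top of the snap tab's light thumb pad, 24 x 24 mm, on the deck behind the cover, on the guide line, 20 mm along -y from the cover's rear face at home. At rest its top is 11 mm above the deck. Press it straight down. The gap from pad to cover is 8 mm; to the sides nothing stands within 31 mm.
- tab (a joint): Travel of the snap tab in m: 0 up, 0.006 fully in (hard stop). It takes about 2 N to start and 3 to 4 N to go fully in, and springs back when let go. Past about 0.004 to 0.0045 its catch lets the cover go.
- kicker (a joint): Travel in m of the two small kick-off springs behind the cover's flanges: 0 while the cover is latched, 0.011 when released. Once the tab is in they push the cover 11 mm along +y in under half a second (keep the tab in for that long); then the tab can come up behind it without catching it again.
- objective: Bystander: a steel objective lens, 28 mm across, 46 mm tall, standing on the bench. Origin: centre of its underside.
- gauge_block: Bystander: a steel gauge block 18 x 35 x 30 mm on the bench. Origin: centre of its underside.
- swab_jar: Bystander: a small light grey jar with a lid, 42 mm across, 60 mm tall, on the bench. Origin: centre of its underside.
- screwdriver: Bystander: a black-handled screwdriver 150 mm long, lying on the bench. Origin: underside, its x along the shaft.

How it is judged:
By the outcome, as a careful person would: the job done as asked, in the order asked, and still so for the second after the job is handed in, with the robot touching nothing.
It also fails if it takes over 32 s, if anything falls off the work surface, if the arm or the gripper's body presses on something with over 40 N, if the wrist force passes 120 N, or if a joint passes its speed limit or range.

### The arm

A 7-joint arm with a two-finger parallel gripper is mounted at the origin on the work surface. World frame = base frame: x ahead of the robot, y to its left, z up, the work surface at z = 0. Lengths are in mm, angles in rad, forces in N, time in s.
With the tool pointing down it reaches from about 400 to 850 mm from the base axis. Payload 10.4 kg.
Tool frame: the origin (TCP) lies between the finger pads; the fingertips stand 22 mm ahead of it and the grasp point (between the pads) lies 3 mm ahead of it; z points along the fingers, y is the direction in which the jaws open and shut (so a half turn about z gives the same grasp; the last joint's range is limited). The gripper opens to 85 mm and grips with 20 to 120 N. Pads are 22 mm wide; open, the fingers measure 114 mm over their backs; the gripper's body (76 mm by 85 mm) begins 54 mm behind the grasp point. The pads swing forward as they close: fully open they stand 13 mm farther back than shut.
Start: joints at [1.183, 0.332, -0.065, 1.46, 0.022, 1.35, -0.088], TCP at [222.998, -583.884, 253.338] pointing down, gripper open.
Joint ranges: [-2.6, 2.6], [-0.5, 2.12], [-1.47, 1.34], [0.16, 2.42], [-1.27, 4.41], [0.06, 2.06], [-2.6, 2.6]. Speed limits (rad/s): [2.22, 2.22, 2.79, 2.79, 3.14, 3.14, 3.14].

### API

Orientations are given as a 3x3 rotation matrix whose columns are the frame's x, y, z axes.
In Python, from cell import robot, viewer gives the robot as it stands.
- The arm moves only by the shell command python3 -m crank 'ROWS' [FORCE]. ROWS is JSON, a list that holds one entry, the list of rows, each a list of 5 numbers: the shift along the tool's x, y, z in mm, then the turn about the tool's z in degrees, then the finger opening in mm, from 0 to 85.4. A call has 1 to 8 rows; each row is the pose to reach, as a shift and turn from the pose commanded when the call began, along the tool's axes at that moment; what a row does not reach only later rows make up. A row lasts 1/10 s, in which the tool goes at most 50 mm and 8.59 degrees, less where a joint would pass 70% of its speed; a pose out of reach is approached as far as the arm can. A call with a gripper value outside its range is refused whole. The fingers move at their own pace and stop on an object; FORCE is the grip in N (left out, the last holds). Time passes only in rows, so rows that repeat a pose let the fingers close. It gives the time, the measured TCP pose, the force and the opening at its end, in the units of the state.
- robot.get_state(): the state, without advancing time (a new reading comes with each control period).
- viewer.grab_frame(name): name is "scene" or "top"; returns a dict with "pixels" (420x560x3 uint8, blue, green, red), "camera_matrix" (3x3 intrinsics, pixels), "D" ([k1, k2, p1, p2, k3] as OpenCV has them; the pictures are not rectified), "extrinsics" (4x4, takes a point from world to camera coordinates). Camera axes: x right, y down, z forward; pixel columns grow to the right and rows downward; lengths in mm; the calibration is good to about 2 mm. A picture is of the moment at which its call begins. There is no depth.
- robot.job_done(): hands the job in, once; it reports no verdict.
The state is a dict: "t": time; "qpos": joint angles; "dq": joint speeds; "effort": joint torques, N m; "ee_pos": TCP position; "eef_rot": TCP orientation; "ft_force": force on the tool from outside, world axes, zero at the start; "moment": the same for the moment, N m; "width": finger opening in mm.
Only numpy, scipy, OpenCV 4.12 (cv2) and the standard library are available. Lean on these libraries where they do the work, as an engineer would, in place of code of your own. Each camera call takes 0.05 s, during which the arm holds its last target.

## Working session

There is one attempt and no reset: what is moved stays moved. The work goes in short steps, Python scripts to look and compute and a shell command to move; the robot and the scene stay as the last step left them, time stands still between calls to the robot, and variables do not carry over. Pictures are saved under pics/ and viewed, and the job is handed in when it is done.

```bash
ls; mkdir -p pics; python3 - <<'E'
from cell import robot, viewer
import cv2, numpy as np, pickle
s=robot.get_state(); print(s)
for n in("scene","top"):
    f=viewer.grab_frame(n); cv2.imwrite(f"pics/{n}0.png",f["pixels"]); pickle.dump(f,open(f"{n}0.pkl","wb"))
    print(n,f["camera_matrix"],f["D"],f["extrinsics"])
E
```

```text
pics
{'t': 0.0, 'qpos': array([ 1.18339424,  0.33288577, -0.06469448,  1.46098037,  0.02158945,
        1.34987703, -0.08848622]), 'dq': array([ 0.00108822,  0.00163687, -0.00106338, -0.0006882 , -0.00119288,
        0.00070122, -0.00123642]), 'effort': array([-1.41565652e-03, -6.25454664e+01,  4.81012592e-02, -3.91609168e+01,
        1.60428614e-02,  9.89155989e-03, -1.51151539e-05]), 'ee_pos': array([ 222.84727264, -583.54205494,  252.4885609 ]), 'eef_rot': array([[ 9.34184362e-01,  3.56790203e-01, -5.74327419e-04],
       [ 3.56790660e-01, -9.34183406e-01,  1.33738264e-03],
       [-5.93621219e-05, -1.45427661e-03, -9.99998941e-01]]), 'ft_force': array([-0.89624415,  0.79303867, -0.49312452]), 'moment': array([-0.06517244,  0.05587896, -0.04858772]), 'width': 85.82547193470171}
scene [[384.569133     0.         278.75669928]
 [  0.         384.569133   206.81193758]
 [  0.           0.           1.        ]] [-0.04538151  0.          0.          0.          0.        ] [[ 5.01429970e-01  8.65065314e-01  1.51653604e-02 -3.41754383e+02]
 [ 6.77979206e-01 -3.81976467e-01 -6.28043131e-01 -2.89444058e+02]
 [-5.37505518e-01  3.25201447e-01 -7.78030743e-01  1.11827725e+03]
 [ 0.00000000e+00  0.00000000e+00  0.00000000e+00  1.00000000e+00]]
top [[498.41150307   0.         281.71662037]
 [  0.         498.41150307 203.21805362]
 [  0.           0.           1.        ]] [-0.11070357  0.          0.          0.          0.        ] [[ 1.14437052e-02 -9.99583811e-01  2.64810746e-02  3.28350088e+01]
 [-9.83177164e-01 -1.60759972e-02 -1.81945671e-01  5.62027290e+02]
 [ 1.82295657e-01 -2.39534552e-02 -9.82951945e-01  1.20403611e+03]
 [ 0.00000000e+00  0.00000000e+00  0.00000000e+00  1.00000000e+00]]
```

View pics/scene0.png

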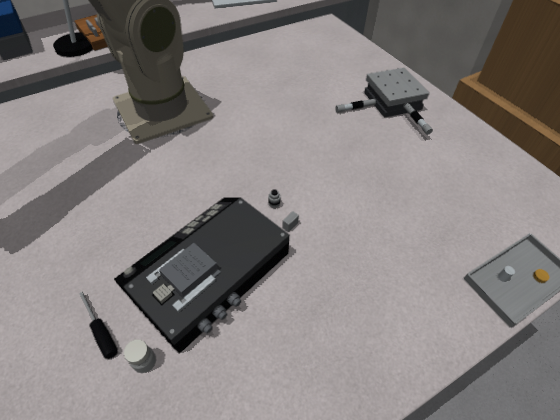

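View pics/top0.png

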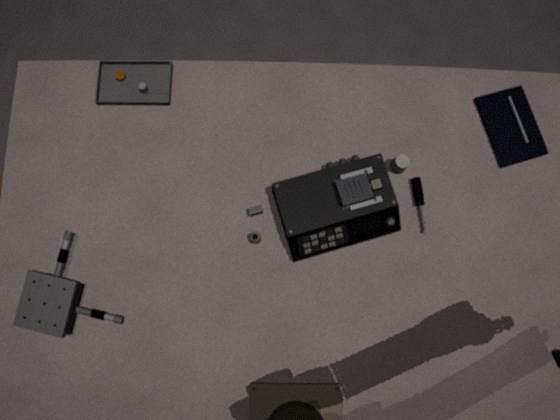

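Both views show the unit, with its pad near scene (163,293) and top (377,184), and the cover near scene (189,268) and top (354,190). I'll enlarge these areas to pick exact points.

```bash
python3 - <<'E'
import cv2
a=cv2.imread("pics/scene0.png")[190:350,110:300]; cv2.imwrite("pics/sc_z.png",cv2.resize(cv2.convertScaleAbs(a,alpha=1.6,beta=20),None,fx=4,fy=3.75 if 0 else 4,interpolation=cv2.INTER_CUBIC)[:600])
a=cv2.imread("pics/top0.png")[145:265,265:425]; cv2.imwrite("pics/tp_z.png",cv2.resize(cv2.convertScaleAbs(a,alpha=1.8,beta=20),None,fx=5,fy=5,interpolation=cv2.INTER_CUBIC))
E
```

```text
(no output)
```

View pics/sc_z.png

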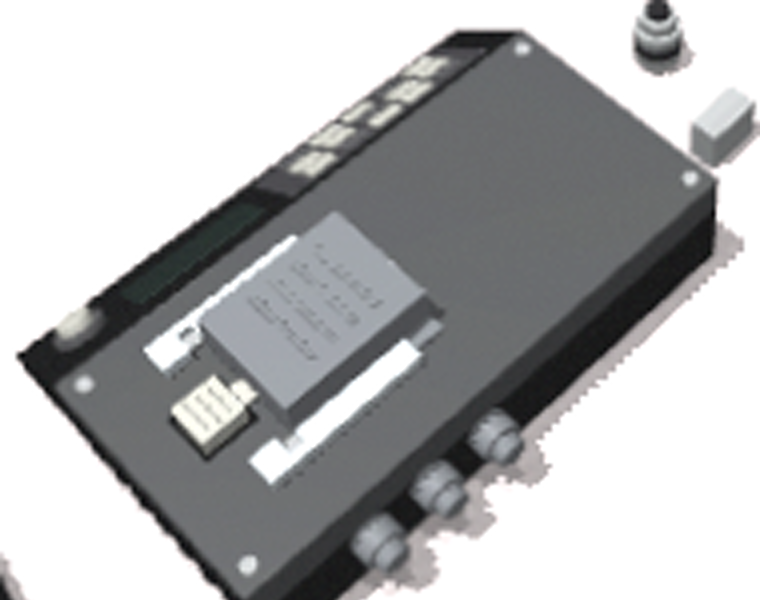

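View pics/tp_z.png

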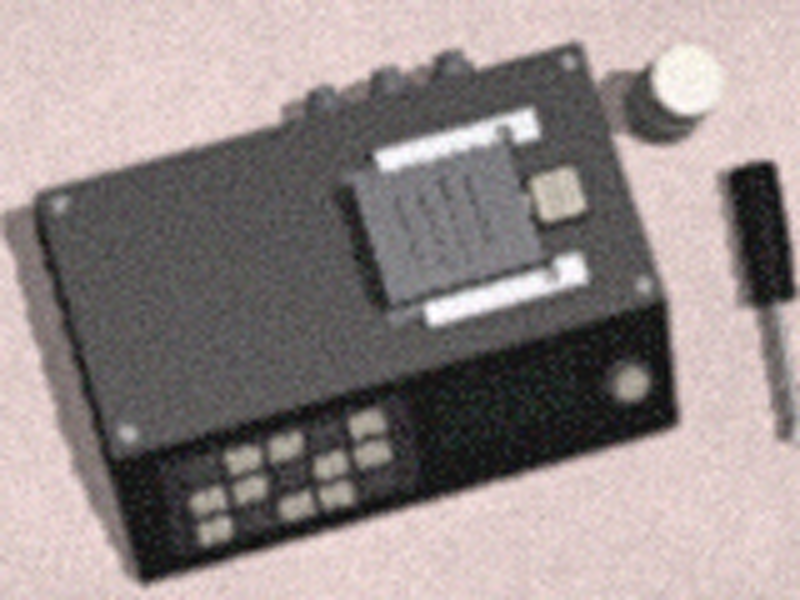

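```bash
cat > h.py <<'E'
import cv2, numpy as np, pickle
def P(f): return f["extrinsics"][:3]
def und(f,uv): return cv2.undistortPoints(np.array([[uv]],float),f["camera_matrix"],np.array(f["D"],float))[0,0]
def tri(fs,a,ft,b):
    X=cv2.triangulatePoints(P(fs),P(ft),und(fs,a),und(ft,b)).ravel(); return X[:3]/X[3]
def proj(f,X):
    E=f["extrinsics"]; return cv2.projectPoints(np.array(X,float).reshape(-1,3),cv2.Rodrigues(E[:3,:3])[0],E[:3,3],f["camera_matrix"],np.array(f["D"],float))[0][:,0]
def ray(f,uv,z):
    E=f["extrinsics"];R=E[:3,:3];c=-R.T@E[:3,3];d=R.T@np.append(und(f,uv),1);return c+d*(z-c[2])/d[2]
E
python3 - <<'E'
from h import *
fs=pickle.load(open("scene0.pkl","rb"));ft=pickle.load(open("top0.pkl","rb"))
pts=dict(A=((522,48),(128,433)),B=((690,178),(62,205)),C=((84,384),(643,286)),D=((248,565),(570,63)),tab=((211,412),(559,196)),cr1=((203,327),(542,258)),cf1=((335,212),(392,303)),cf2=((428,297),(355,180)))
for k,(a,b) in pts.items():
    a=((a[0]+.5)/4-.5+110,(a[1]+.5)/4-.5+190);b=((b[0]+.5)/5-.5+265,(b[1]+.5)/5-.5+145)
    X=tri(fs,a,ft,b);print(k,X.round(1),(proj(fs,X)[0]-a).round(1),(proj(ft,X)[0]-b).round(1))
E
```

```text
A [487.8  18.6  72. ] [ 0.5 -0.1] [0.4 0.2]
B [602.1  53.   71.3] [ 0.2 -0. ] [0.2 0.1]
C [ 565.8 -239.2   71.4] [ 0.4 -0. ] [0.3 0. ]
D [ 680.6 -204.6   72.3] [ 0.3 -0. ] [0.2 0. ]
tab [ 610.  -195.    77.8] [-0.2  0. ] [-0.2 -0. ]
cr1 [ 575.7 -183.5   89.5] [-0.  0.] [-0. -0.]
cf1 [ 550.9 -108.7   94. ] [ 0.4 -0. ] [0.3 0.1]
cf2 [612.7 -90.5  92.8] [-0.1  0. ] [-0. -0.]
```

```bash
python3 - <<'E'
from cell import robot
import numpy as np
s=robot.get_state();R=s["eef_rot"]
print(R.T@(np.array([610.3,-196,190])-[222.998,-583.884,253.338]))
E
```

```text
[ 500.20753532 -224.08748717   63.60627805]
```

```bash
python3 -m crank '[[[20,-9,0,0,0],[60,-27,0,1,0],[100,-45,0,2,0],[140,-63,0,3,0],[180,-81,0,4,0],[220,-99,0,4,0],[260,-116,0,4,0],[300,-134,0,4,0]]]' 20
```

```text
t: 0.9
ee_pos: [456.3, -350.2, 253.1]
eef_rot: [[0.957, 0.291, -0.0], [0.291, -0.957, 0.0], [-0.0, -0.0, -1.0]]
ft_force: [0.0, -0.8, 0.4]
width: -0.1
```

```bash
python3 - <<'E'
from cell import robot
import numpy as np
s=robot.get_state();R=s["eef_rot"]
print(s["t"],s["ee_pos"],R,s["width"],R.T@(np.array([610.3,-196,190])-s["ee_pos"]),s["ft_force"])
E
```

```text
0.9 [ 456.30618156 -350.24290163  253.07763174] [[ 9.56853400e-01  2.90570851e-01 -3.87677571e-04]
 [ 2.90570911e-01 -9.56853455e-01  1.04926356e-04]
 [-3.40462083e-04 -2.13046965e-04 -9.99999919e-01]] -0.07904844239410268 [ 192.18948475 -102.82829993   63.03411084] [ 0.026155   -0.83796355  0.44450151]
```

```bash
python3 -m crank '[[[40,-21,0,0,0],[80,-42,5,0,0],[120,-64,20,0,0],[155,-83,40,0,0],[180,-96,55,0,0],[192,-103,63,0,0],[192,-103,63,0,0]]]'; python3 - <<'E'
from cell import robot,viewer
import numpy as np,cv2,pickle
s=robot.get_state();R=s["eef_rot"]
print(s["ee_pos"],R.T@(np.array([610.3,-196,110])-s["ee_pos"]),s["ft_force"])
for n in("scene","top"):
    f=viewer.grab_frame(n);pickle.dump(f,open(n+"1.pkl","wb"));cv2.imwrite(f"pics/{n}1.png",f["pixels"])
E
```

```text
t: 1.6
ee_pos: [609.3, -195.4, 188.7]
eef_rot: [[0.956, 0.293, -0.002], [0.293, -0.956, 0.002], [-0.002, -0.002, -1.0]]
ft_force: [0.9, -0.8, 0.3]
width: -0.1
[ 609.31891715 -195.4328712   188.74597861] [ 0.90510427  0.99630263 78.74262806] [ 0.88023162 -0.76594559  0.3006113 ]
```

View pics/scene1.png

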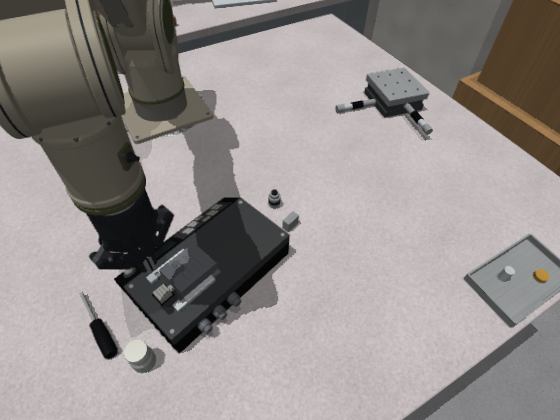

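The gripper is over the tab with its closed fingertips at about scene (150,265), and nothing has moved. I'll descend next.

```bash
python3 -m crank '[[[1,1,20,0,0],[1,1,45,0,0],[1,1,62,0,0],[1,1,72,0,0],[1,1,75,0,0],[1,1,75,0,0]]]'; python3 - <<'E'
from cell import robot,viewer
import numpy as np,cv2,pickle
for n in("scene","top"):
    f=viewer.grab_frame(n);pickle.dump(f,open(n+"2.pkl","wb"))
    x=f["pixels"][190:340,90:290] if n=="scene" else f["pixels"][145:265,265:425]
    cv2.imwrite(f"pics/{n}2.png",cv2.resize(cv2.convertScaleAbs(x,alpha=1.8,beta=20),None,fx=4,fy=4,interpolation=cv2.INTER_CUBIC))
E
```

```text
t: 2.3
ee_pos: [610.4, -198.9, 116.1]
eef_rot: [[0.957, 0.29, 0.001], [0.29, -0.957, -0.001], [0.0, 0.001, -1.0]]
ft_force: [-1.1, 0.3, 0.5]
width: -0.3
```

View pics/scene2.png

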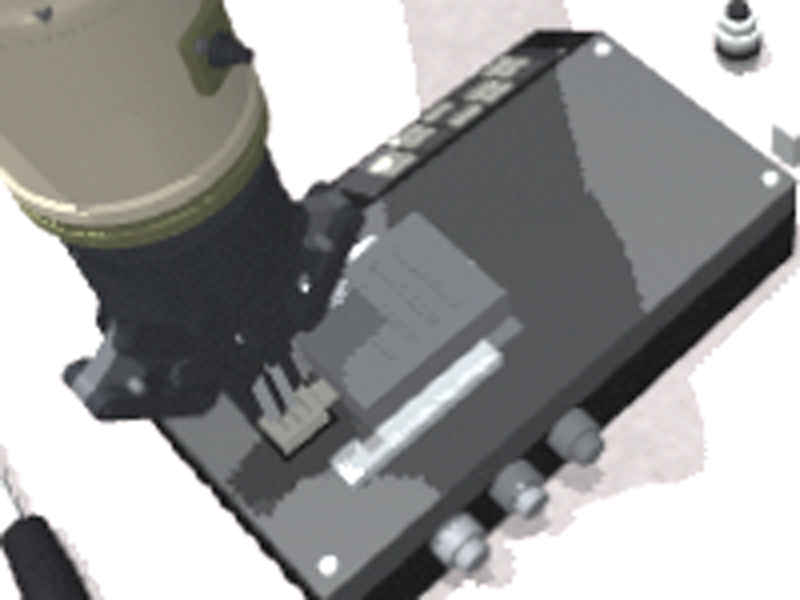

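View pics/top2.png

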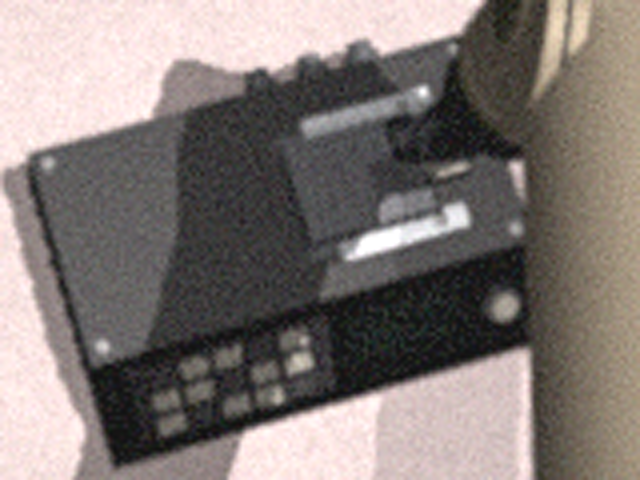

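```bash
cat > st.py <<'E'
from cell import robot
import numpy as np
s=robot.get_state();R=s["eef_rot"];p=s["ee_pos"]
ux=np.array([.957,.290]);uy=np.array([-.290,.957]);O=np.array([610,-195])
d=p[:2]-O
print(s["t"],p.round(1),"rel tab: ux %.1f uy %.1f"%(d@ux,d@uy),"F",s["ft_force"].round(2),"w",round(s["width"],1))
E
python3 st.py
```

```text
2.4 [ 610.9 -198.5  116.6] rel tab: ux -0.1 uy -3.6 F [-0.06 -0.15  0.15] w -0.1
```

```bash
python3 -m crank '[[[0,-1,4,0,0],[0,-2,8,0,0],[0,-2,11,0,0],[0,-2,12,0,0],[0,-2,12,0,0]]]'; python3 st.py
```

```text
t: 2.9
ee_pos: [609.8, -196.0, 103.2]
eef_rot: [[0.957, 0.291, -0.0], [0.291, -0.957, 0.0], [-0.0, -0.0, -1.0]]
ft_force: [-0.3, -0.6, 1.1]
width: 0.3
2.9 [ 609.8 -196.   103.2] rel tab: ux -0.4 uy -0.9 F [-0.26 -0.65  1.06] w 0.3
```

```bash
python3 -m crank '[[[0,0,1,0,0],[0,0,2,0,0],[0,0,3,0,0],[0,0,3,0,0]]]'; python3 st.py
```

```text
t: 3.3
ee_pos: [610.0, -196.1, 100.4]
eef_rot: [[0.957, 0.291, 0.0], [0.291, -0.957, -0.0], [0.0, 0.0, -1.0]]
ft_force: [-2.0, -0.3, 3.9]
width: -0.4
3.3 [ 610.  -196.1  100.4] rel tab: ux -0.3 uy -1.0 F [-2.01 -0.27  3.86] w -0.4
```

In contact at about the expected height, so I'll press on in.

```bash
python3 -m crank '[[[0,0,1,0,0],[0,0,2,0,0],[0,0,2.5,0,0],[0,0,2.5,0,0]]]'; python3 st.py
```

```text
t: 3.7
ee_pos: [610.0, -196.1, 97.8]
eef_rot: [[0.957, 0.291, 0.0], [0.291, -0.957, -0.0], [0.0, 0.0, -1.0]]
ft_force: [-0.2, -0.1, 3.7]
width: -0.1
3.7 [ 610.  -196.1   97.8] rel tab: ux -0.4 uy -1.1 F [-0.22 -0.12  3.75] w -0.1
```

```bash
python3 -m crank '[[[0,0,1,0,0],[0,0,1.5,0,0],[0,0,1.5,0,0],[0,0,1.5,0,0],[0,0,1.5,0,0],[0,0,1.5,0,0]]]'; python3 st.py; python3 - <<'E'
from cell import robot,viewer
import numpy as np,cv2,pickle
for n in("scene",):
    f=viewer.grab_frame(n);pickle.dump(f,open(n+"3.pkl","wb"))
    x=f["pixels"][190:340,90:290]
    cv2.imwrite(f"pics/{n}3.png",cv2.resize(cv2.convertScaleAbs(x,alpha=1.8,beta=20),None,fx=4,fy=4,interpolation=cv2.INTER_CUBIC))
E
```

```text
t: 4.3
ee_pos: [610.1, -196.2, 96.9]
eef_rot: [[0.957, 0.291, 0.001], [0.291, -0.957, -0.0], [0.0, 0.001, -1.0]]
ft_force: [-2.4, 1.0, 8.9]
width: 0.2
4.3 [ 610.1 -196.2   96.9] rel tab: ux -0.3 uy -1.1 F [-2.45  1.    8.92] w 0.2
```

View pics/scene3.png

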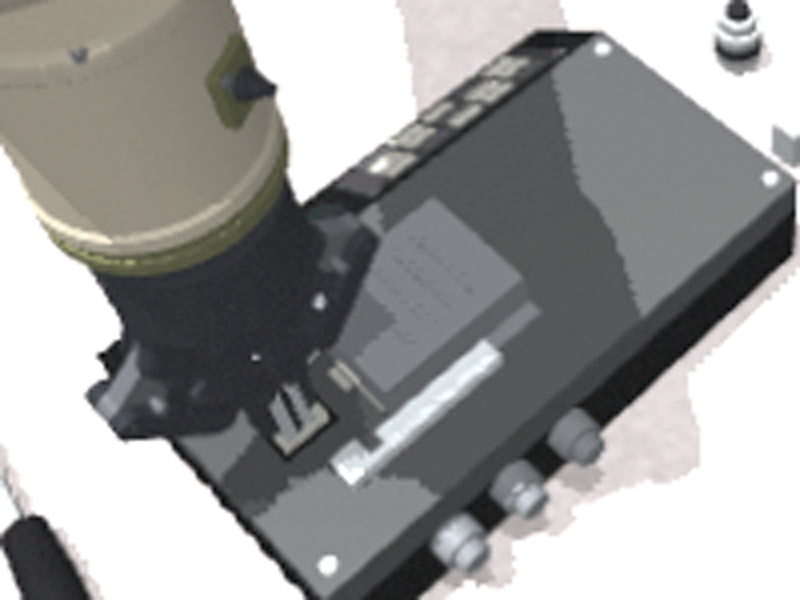

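The tab reached its stop (8.9 N) and the cover sprang forward: its front corner moved from about (505,290) to (525,272) in the enlarged view. I'll raise the tip just over the tab, then push.

```bash
python3 -m crank '[[[0,0,-4,0,0],[0,0,-9,0,0],[0,0,-12,0,0],[0,0,-12,0,0]]]'; python3 st.py;  python3 -m crank '[[[0,-5,0,0,0],[0,-12,0,0,0],[0,-18,0,0,0],[0,-24,0,0,0],[0,-30,0,0,0],[0,-36,0,0,0],[0,-40,0,0,0]]]'; python3 st.py
```

```text
t: 4.75
ee_pos: [609.9, -196.1, 108.6]
eef_rot: [[0.957, 0.291, 0.0], [0.291, -0.957, -0.0], [0.0, 0.0, -1.0]]
ft_force: [-0.3, 0.7, 0.1]
width: 0.1
4.75 [ 609.9 -196.1  108.6] rel tab: ux -0.4 uy -1.0 F [-0.32  0.67  0.06] w 0.1
t: 5.45
ee_pos: [598.1, -157.1, 108.3]
eef_rot: [[0.957, 0.291, 0.0], [0.291, -0.957, -0.0], [0.0, 0.0, -1.0]]
ft_force: [-0.6, -0.5, 0.0]
width: -0.2
5.45 [ 598.1 -157.1  108.3] rel tab: ux -0.4 uy 39.7 F [-0.56 -0.47  0.  ] w -0.2
```

```bash
cat > pic.py <<'E'
import sys,cv2,pickle
from cell import viewer
k=sys.argv[1]
for n in("scene","top"):
    f=viewer.grab_frame(n);pickle.dump(f,open(n+k+".pkl","wb"))
    x=f["pixels"][190:340,90:290] if n=="scene" else f["pixels"][145:265,265:425]
    cv2.imwrite(f"pics/{n}{k}.png",cv2.resize(cv2.convertScaleAbs(x,alpha=1.8,beta=20),None,fx=4,fy=4,interpolation=cv2.INTER_CUBIC))
E
python3 pic.py 4
```

```text
(no output)
```

View pics/scene4.png

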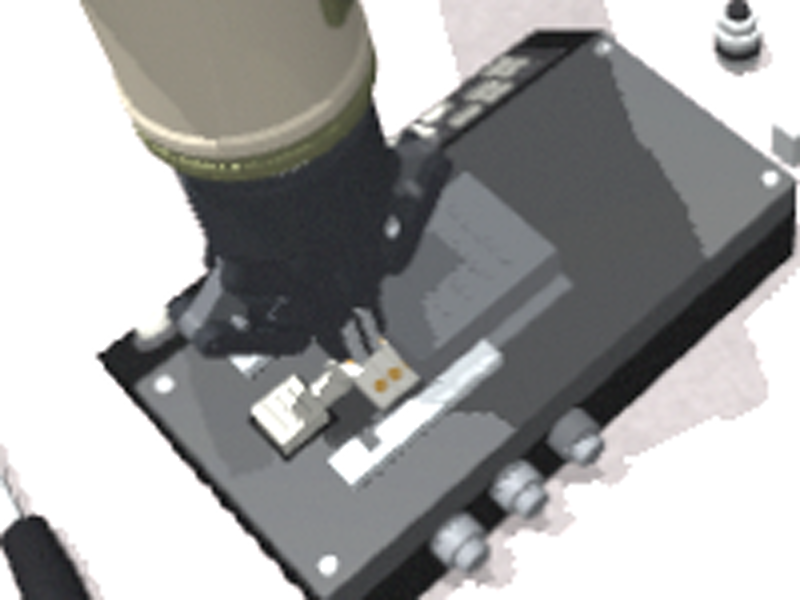

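The cover is sliding straight. Its front corner is now near (555,250), the terminals are exposed and the tab is back up. I'll keep pushing.

```bash
python3 -m crank '[[[0,-6,0,0,0],[0,-12,0,0,0],[0,-18,0,0,0],[0,-24,0,0,0],[0,-30,0,0,0],[0,-36,0,0,0],[0,-40,0,0,0],[0,-42,0,0,0]]]'; python3 st.py; python3 pic.py 5
```

```text
t: 6.35
ee_pos: [585.9, -117.0, 108.3]
eef_rot: [[0.957, 0.291, 0.0], [0.291, -0.957, 0.0], [0.0, -0.0, -1.0]]
ft_force: [0.7, -0.6, -0.1]
width: -0.1
6.35 [ 585.9 -117.   108.3] rel tab: ux -0.4 uy 81.6 F [ 0.66 -0.64 -0.07] w -0.1
```

View pics/scene5.png

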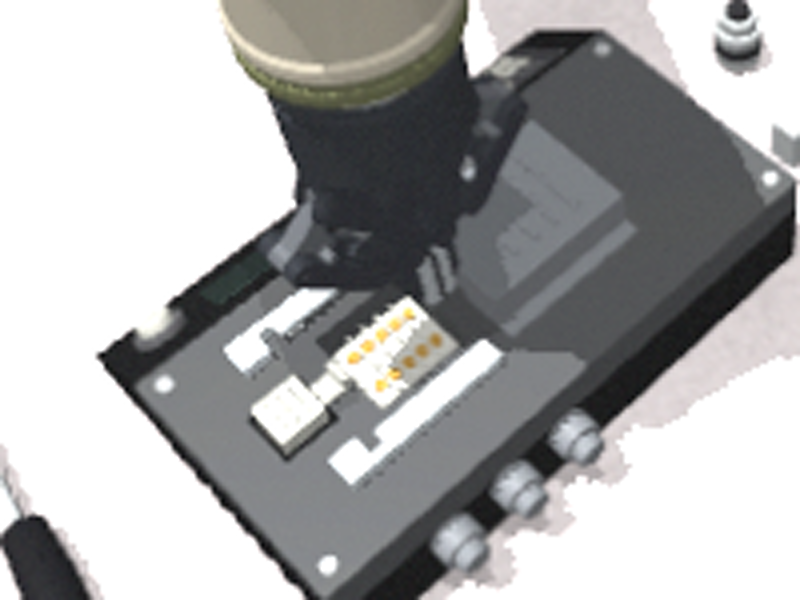

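View pics/top5.png

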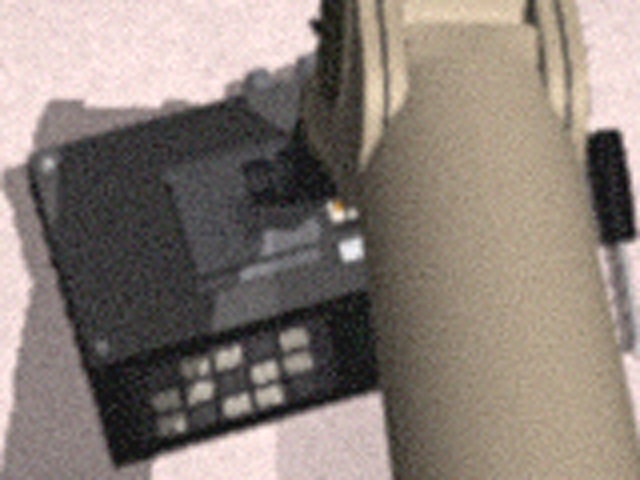

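```bash
python3 - <<'E'
from h import *
f=pickle.load(open("scene5.pkl","rb"));uy=np.array([-.290,.957]);ux=np.array([.957,.29]);O=np.array([579.3,-94.5])
for uv,z in(((620,197),95),((515,332),71),((500,345),78)):
    p=((uv[0]+.5)/4-.5+90,(uv[1]+.5)/4-.5+190);X=ray(f,p,z)[:2]-O;print(X@ux+25,X@uy)
E
```

```text
56.6120760257882 65.32381409884883
62.92947714087545 -8.90858591479662
66.52321687719919 -20.02213729128373
```

The cover has slid about 70–75 mm: its front edge is at unit y ≈ 65 and its rear corner is near scene (515,332). I'll push about 14 mm more for margin, then back off.

```bash
python3 -m crank '[[[0,-4,0,0,0],[0,-8,0,0,0],[0,-12,0,0,0],[0,-14,0,0,0],[0,-14,0,0,0]]]'; python3 st.py; python3 -m crank '[[[0,8,0,0,0],[0,18,0,0,0],[0,20,-20,0,0],[0,20,-60,0,0],[0,20,-100,0,0],[-40,30,-130,0,0],[-80,50,-140,0,0],[-120,75,-140,0,0]]]';python3 -m crank '[[[-40,25,0,0,0],[-80,50,0,0,0],[-120,75,0,0,0],[-160,100,0,0,0],[-200,125,0,0,0],[-230,150,0,0,0],[-240,155,0,0,0],[-240,155,0,0,0]]]'; python3 pic.py 6
```

```text
t: 6.95
ee_pos: [581.9, -103.6, 108.3]
eef_rot: [[0.957, 0.291, -0.0], [0.291, -0.957, 0.0], [-0.0, -0.0, -1.0]]
ft_force: [-0.6, -0.0, 0.1]
width: 0.1
6.95 [ 581.9 -103.6  108.3] rel tab: ux -0.4 uy 95.6 F [-0.62 -0.02  0.1 ] w 0.1
t: 7.75
ee_pos: [488.7, -212.3, 250.8]
eef_rot: [[0.957, 0.292, 0.004], [0.292, -0.957, -0.002], [0.003, 0.003, -1.0]]
ft_force: [0.2, -0.7, -0.6]
width: -0.1
t: 8.55
ee_pos: [302.5, -430.8, 248.2]
eef_rot: [[0.958, 0.287, -0.0], [0.287, -0.958, -0.0], [-0.0, 0.0, -1.0]]
ft_force: [0.5, 0.5, 0.2]
width: -0.2
```

View pics/scene6.png

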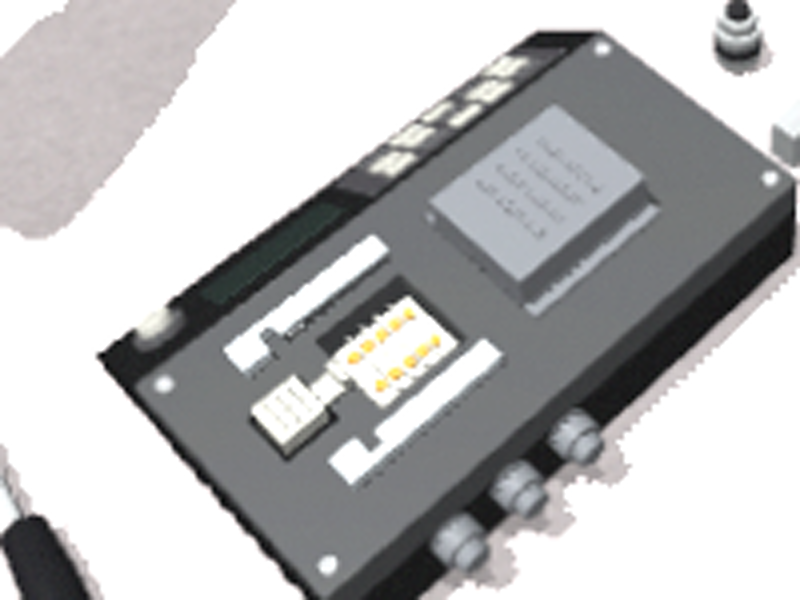

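View pics/top6.png

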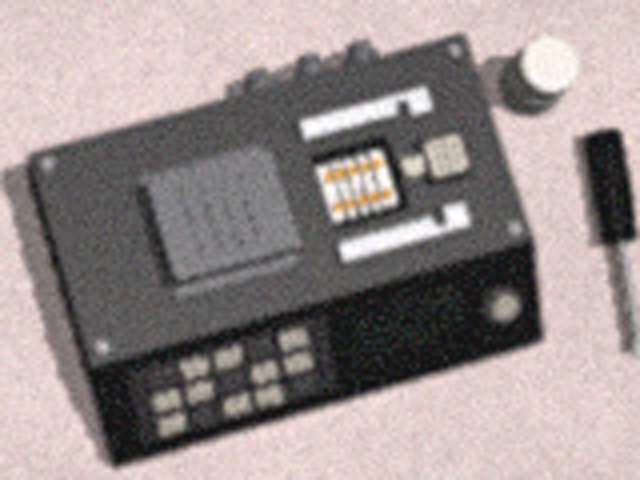

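The cover lies flat, square and clear of the rails. Its rear flange corner is at scene zoom (530,312), and the rail ends are at (500,352) and (385,245). I'll measure the gap and check that the bystanders haven't moved before handing in.

```bash
python3 - <<'E'
from h import *
f=pickle.load(open("scene6.pkl","rb"));t=pickle.load(open("top6.pkl","rb"));uy=np.array([-.290,.957]);ux=np.array([.957,.29]);O=np.array([579.3,-94.5])
for n,uv,z in(("front top b",(645,178),95),("rear corner b",(530,312),71),("rear top b",(520,282),95),("front top a",(557,105),95)):
    p=((uv[0]+.5)/4-.5+90,(uv[1]+.5)/4-.5+190);X=ray(f,p,z)[:2]-O;print(n,X@ux+25,X@uy)
f0=pickle.load(open("top0.pkl","rb"))
g=lambda a:cv2.GaussianBlur(a["pixels"].astype(np.float32),(0,0),1)
for nm,(x,y,w,h) in dict(obj=(240,225,28,28),block=(240,198,28,24),jar=(385,148,32,32),driver=(405,172,28,66)).items():
    A=g(f0)[y:y+h,x:x+w].mean(2);B=g(t)[y:y+h,x:x+w].mean(2);print(nm,cv2.phaseCorrelate(A,B))
from cell import robot
print(np.abs(robot.get_state()["dq"]).max()); robot.job_done()
E
```

```text
front top b 57.33428485353537 80.96654420270693
rear corner b 60.075482074289525 2.7944241960291083
rear top b 57.38714181220076 2.4145531621942284
front top a -4.915606030845186 81.62008333643713
obj ((-0.009110268075385619, -0.10445311652971867), 0.9804205791155497)
block ((-0.11860824436990391, -0.01106098362842367), 1.0626455907192496)
jar ((-0.016984406044414868, -0.021265749653434085), 1.005461793334689)
driver ((0.01664319890733168, -0.10678978327675992), 0.9899066874274501)
0.018818919011537996
the job is handed in; nothing more can be done
```

The terminal compartment is open and the job is handed in. I pressed the snap tab down to its stop with the closed fingertips (about 9 N), and the cover sprang forward. I then raised the tip just over the tab, pushed the cover straight along its rails and moved the arm clear. All of this took about 9 s of the 32 s allowed.

- **Cover:** in the last pictures it lies flat and square on the deck, about 87 mm from home. Its rear edge is at unit y of about +2.5 mm, roughly 25 mm past the rail ends. Its front edge is at about +81 mm, well short of the deck's end at +145 mm.
- **Other things:** the lens, gauge block, jar and screwdriver have not moved; the largest shift in the top view was about 0.1 pixel.
- **Disagreements:** part-way through the push, with the shadow of the arm over the cover, single-view readings of the slide varied between about 70 and 76 mm. The clear final view settled it. The first two-view measurement put the pad top at 78 mm instead of the stated 81 mm; the fingertip met it near the stated height.

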